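# Hang the loaded dip carrier level on the drip peg

## Robot

A 6-joint arm with a two-finger parallel gripper is mounted at the origin on the work surface. World frame = base frame: x ahead of the robot, y to its left, z up, the work surface at z = 0. Lengths are in m, angles in rad, forces in N, time in s.
With the tool pointing down it reaches from about 0.35 to 0.975 m from the base axis. Payload 4.9 kg.
Tool frame: the origin (TCP) lies at the very end of the fingers, on their centre line; the grasp point (between the pads) lies 19 mm behind it; y points along the fingers, z is the direction in which the jaws open and shut, and the axes are right-handed (so a half turn about y gives the same grasp; the last joint's range is limited). The gripper opens to 85 mm and grips with 20 to 120 N. Pads are 22 mm wide; open, the fingers measure 114 mm over their backs; the gripper's body (76 mm by 85 mm) begins 54 mm behind the grasp point. The pads swing forward as they close: fully open they stand 13 mm farther back than shut.
Start: joints at [-1.3, 0.053, 1.613, -0, 1.476, -0.119], TCP at [0.237, -0.578, 0.231] pointing down, gripper open.
Joint ranges: [-3.01, 3.01], [-1.01, 2.22], [0.06, 2.58], [-1.02, 4.17], [0.09, 2.62], [-3.14, 3.14]. Speed limits (rad/s): [2.57, 2.57, 3.14, 3.14, 3.14, 3.14].

## Interface

Orientations are given as a rotation vector (axis times angle).
In Python, from station import ctrl gives the robot as it stands.
- The arm moves only by the tool arm_command, never from a script. Its argument "steps" is a list of rows, each a list of 3 entries, a list of its own where there are three numbers: the shift along the tool's x, y, z in m, then the turn, a rotation vector about the tool's x, y, z in degrees, then the opening, from 0 (shut) to 1 (fully open). In form: [[[dx, dy, dz], [ax, ay, az], gripper], ...]. A call has 1 to 5 rows; each row is the pose to reach, as a shift and turn from the pose measured when the call began, along the tool's axes at that moment; what a row does not reach only later rows make up. A row lasts 1/10 s, in which the tool goes at most 50 mm and 8.59 degrees, less where a joint would pass 70% of its speed; a pose out of reach is approached as far as the arm can. A call with a gripper value outside its range is refused whole. The fingers move at their own pace and stop on an object; "force" is the grip in N (left out, the last holds). Time passes only in rows, so rows that repeat a pose let the fingers close. It gives the time, the measured TCP pose, the force and the opening at its end, in the units of the state.
- ctrl.get_obs(): the state, without advancing time (a new reading comes with each control period).
- ctrl.get_image(name): name is "scene" or "top" or "wrist"; returns a dict with "img" (420x560x3 uint8, red, green, blue), "camera_matrix" (3x3 intrinsics, pixels), "k1" (the pictures are not rectified: a ray, as slopes to the right and down, at radius r is drawn at 1 + k1 r^2 times it, then the intrinsics apply), "world_from_camera" (4x4, takes a point from camera to world coordinates). Camera axes: x right, y up, looking along -z (the intrinsics and any distortion apply to the point x, -y, -z); pixel columns grow to the right and rows downward; lengths in m; the calibration is good to about 2 mm. A picture is of the moment at which its call begins. There is no depth.
- ctrl.finish_job(): hands the job in, once; it reports no verdict.
Trained networks look in a picture, given as the dict that the camera call returned (one of the last four; its "shot" number tells which), for a name from the list of things; names that differ only in an ending like _2 or _b are one class to them, and where a whole thing is asked for, a point or a joint stands for the part that bears it (a point fixed in the world has none). Each returns a list of dicts, best first, with "confidence" (0 to 1); they miss things now and then, are a little off and sometimes report something else, mostly with a low value. They report only what shows in the picture. A call takes as long as a camera call.
- ctrl.boxes_of(picture, name): "position" ([row, column] in pixels, amid what is visible of it).
The state is a dict: "t": time; "q": joint angles; "dq": joint speeds; "effort": joint torques, N m; "tool_pos": TCP position; "tool_rot": TCP orientation; "contact_force": force on the tool from outside, world axes, zero at the start; "wrist_torque": the same for the moment, N m; "opening": finger opening in m.
Only numpy, scipy, OpenCV 4.12 (cv2) and the standard library are available. Lean on these libraries where they do the work, as an engineer would, in place of code of your own. Each camera call takes 0.05 s, during which the arm holds its last target.

## Task

Hang the loaded aluminium dip carrier on the peg of the drip stand by whichever of its five holes makes it hang level with the parts that are in it now, then let go and leave it hanging still. Do not touch or spill the parts, and leave everything else on the bench where it is.

Things in the scene. Friction and masses are not known exactly. Their poses are not given: they have to be found in the camera images.
- carrier_mid (a point): Bare aluminium dip carrier, 140 mm high, 172 mm long, about 280 g empty (within 5 %) and balanced about its middle; it starts standing upright on the bench. A flat upright frame, 8 mm thick, with a square open pocket at each end. The point is its middle, 70 mm above its underside. Axes: z up, y along its length, x through its thickness. Loaded, its centre of mass is 45 to 60 mm below the holes, and it can swing in a loose or shallow pinch.
- hole_row (a point): Centre of the middle one of the carrier's five round holes, 98 mm above its underside. The holes are 11 mm wide, go straight through the 8 mm plate along the carrier's x, and stand in a row along its y, at -32, -16, 0, 16 and 32 mm from this point.
- top_edge (a point): Middle of the carrier's top edge, 140 mm above its underside and 42 mm above the holes. The top plate is 100 mm long (along y), 68 mm high, 8 mm thick, and can be pinched across its thickness from above anywhere along this edge. Finger tips no more than 34 mm below the edge stay clear of a peg in any hole.
- pocket_a (a point): Middle of the inner floor of the carrier's pocket at its +y end, 68 mm from the carrier's middle, 3 mm above its underside. Pocket 36 mm square outside, 30 mm inside, 30 mm high, open on top.
- pocket_b (a point): Same for the pocket at the -y end.
- steel_pin_mid (a point): Dark solid steel pin, upright cylinder 28 mm across and 58 mm high, about 280 g (within 5 %); the point is its centre. Two of the three parts stand in the carrier's pockets, one in each, the third stands in the low black parts tray on the bench; which is where changes.
- copper_bush_mid (a point): Copper-coloured bush, upright cylinder 28 mm across and 40 mm high, 106 g; the point is its centre.
- plastic_plug_mid (a point): Yellow plastic plug, upright cylinder 28 mm across and 40 mm high, 20 g; the point is its centre.
- parts_tray: Low fixed black tray, 90 mm square, 12 mm high, where the third part stands; origin at the centre of its underside.
- stand: Fixed grey drip stand; origin at the centre of its 240 by 200 mm base, on the bench (rim 17 mm high). A post stands 85 mm from the centre on the +x side: 44 mm red collar up to 134 mm, then a 20 mm rod. From the rod a level, rigid 7 mm thick steel peg juts 120 mm towards the stand's -x, right over its y = 0 line. The carrier must hang between peg tip and post.
- peg_foot (a point): Point on the stand's base straight below the peg's slightly tapered tip (x = -35 mm, y = 0 in the stand, 6 mm above the bench). The rod is clamped so that the peg's axis is anywhere from 170 to 230 mm above the bench; this height is not reported: find it by touch or from images. The rod ends 5 mm above the peg's axis.
- tap_wrench: Steel tap wrench lying flat, 200 mm long, 22 mm high; bystander, origin under its middle.
- socket: Bright steel socket standing upright, 30 mm across, 36 mm high; bystander, origin under its centre.
- tub: White tub with grey lid, 98 mm across, 74 mm high; bystander, origin under its centre.
- screwdriver: Screwdriver lying flat; bystander.
- brush: Brush lying flat; bystander.

How it is judged:
By the outcome, as a careful person would: the job done as asked, in the order asked, and still so for the second after the job is handed in, with the robot touching nothing.
It also fails if it takes over 64 s, if anything falls off the work surface, if the arm or the gripper's body presses on something with over 40 N, if the wrist force passes 120 N, or if a joint passes its speed limit or range.

## Working session

There is one attempt and no reset: what is moved stays moved. The work goes in short steps, Python scripts to look and compute and a tool call to move; the robot and the scene stay as the last step left them, time stands still between calls to the robot, and variables do not carry over. Pictures are saved under pics/ and viewed, and the job is handed in when it is done.

Besides the shell and the picture viewer there is one more tool, called after "Request:" in YAML: its name, and indented under it one key for each argument. arm_command: Moves the arm, as the interface text tells. Its arguments: {"type":"object","properties":{"steps":{"type":"array"},"force":{"type":"number"}},"required":["steps"]}

```bash
ls; mkdir -p pics; cat > h.py <<'E'
import numpy as np, cv2, pickle
from station import ctrl
from scipy.spatial.transform import Rotation as R
def shot(name,fn):
    p=ctrl.get_image(name); cv2.imwrite('pics/'+fn+'.png',p['img'][:,:,::-1]); pickle.dump(p,open('pics/'+fn+'.pkl','wb')); return p
def ray(p,rc):
    K=p['camera_matrix'];k1=p['k1'];T=p['world_from_camera']
    d=np.array([(rc[1]-K[0,2])/K[0,0],(rc[0]-K[1,2])/K[1,1]])
    u=d.copy()
    for _ in range(50): u=d/(1+k1*(u@u))
    v=T[:3,:3]@np.array([u[0],-u[1],-1]); return T[:3,3],v/np.linalg.norm(v)
def atz(p,rc,z):
    o,v=ray(p,rc); return o+v*(z-o[2])/v[2]
def proj(p,X):
    K=p['camera_matrix'];k1=p['k1'];T=p['world_from_camera']
    c=T[:3,:3].T@(np.asarray(X)-T[:3,3]); u=np.array([c[0],-c[1]])/-c[2]
    u=u*(1+k1*(u@u)); return np.array([K[1,1]*u[1]+K[1,2],K[0,0]*u[0]+K[0,2]])
def tri(a,ra,b,rb):
    o1,v1=ray(a,ra);o2,v2=ray(b,rb)
    A=np.stack([v1,-v2],1);s=np.linalg.lstsq(A,o2-o1,rcond=None)[0]
    x,y=o1+s[0]*v1,o2+s[1]*v2; return (x+y)/2,np.linalg.norm(x-y)
def load(fn): return pickle.load(open('pics/'+fn+'.pkl','rb'))
E
python3 - <<'E'
from h import *
for n in ['scene','top','wrist']:
    p=shot(n,n+'0')
    print(n,p['world_from_camera'][:3,3].round(3),p['k1'],p['camera_matrix'][0,0])
    for o in ['carrier_mid','hole_row','top_edge','pocket_a','steel_pin_mid','copper_bush_mid','plastic_plug_mid','parts_tray','stand','peg_foot']:
        r=ctrl.boxes_of(p,o)
        print(' ',o,[(np.round(x['position']).tolist(),round(x['confidence'],2)) for x in r[:3]])
print(ctrl.get_obs())
E
```

```text
pics
scene [ 1.116 -0.592  0.963] -0.008639190260095934 487.3230033900552
  carrier_mid [([177.0, 325.0], 0.77)]
  hole_row [([177.0, 327.0], 0.8)]
  top_edge [([177.0, 328.0], 0.82)]
  pocket_a [([176.0, 326.0], 0.74)]
  steel_pin_mid [([280.0, 347.0], 0.71)]
  copper_bush_mid [([199.0, 314.0], 0.66), ([266.0, 120.0], 0.17)]
  plastic_plug_mid []
  parts_tray [([290.0, 340.0], 0.59)]
  stand [([285.0, 237.0], 0.78), ([176.0, 327.0], 0.27)]
  peg_foot [([287.0, 235.0], 0.76)]
top [0.294 0.014 1.128] -0.11085846669252146 395.3129919508147
  carrier_mid []
  hole_row [([225.0, 213.0], 0.65)]
  top_edge [([222.0, 215.0], 0.94), ([156.0, 282.0], 0.24)]
  pocket_a [([224.0, 215.0], 0.57)]
  steel_pin_mid []
  copper_bush_mid []
  plastic_plug_mid [([231.0, 196.0], 0.44)]
  parts_tray [([153.0, 284.0], 0.78), ([187.0, 276.0], 0.25)]
  stand [([202.0, 347.0], 0.85), ([227.0, 214.0], 0.42)]
  peg_foot [([201.0, 346.0], 0.65), ([231.0, 194.0], 0.26), ([225.0, 214.0], 0.19)]
wrist [ 0.31  -0.549  0.374] -0.05193221944308482 351.6072318082895
  carrier_mid []
  hole_row []
  top_edge []
  pocket_a []
  steel_pin_mid []
  copper_bush_mid []
  plastic_plug_mid []
  parts_tray []
  stand []
  peg_foot []
{'t': 1.65, 'q': array([-1.30000819e+00,  5.27090365e-02,  1.61288359e+00, -5.68746653e-06,
        1.47600084e+00, -1.18995879e-01]), 'dq': array([ 0.00028528,  0.00040556,  0.00031946, -0.00079774,  0.00064639,
       -0.00103455]), 'effort': array([ 1.09103621e-03, -3.93668640e+01, -3.70448148e+01, -3.07946675e-05,
        5.65751889e-04,  2.57403212e-05]), 'tool_pos': array([ 0.2374909 , -0.57810708,  0.23130778]), 'tool_rot': array([-0.3963233 ,  2.00770918, -2.00770839]), 'contact_force': array([-0.02866516,  0.33982222,  0.54330208]), 'wrist_torque': array([ 0.05226505, -0.02183229,  0.06025782]), 'opening': 0.0855444333133291}
```

View pics/scene0.png

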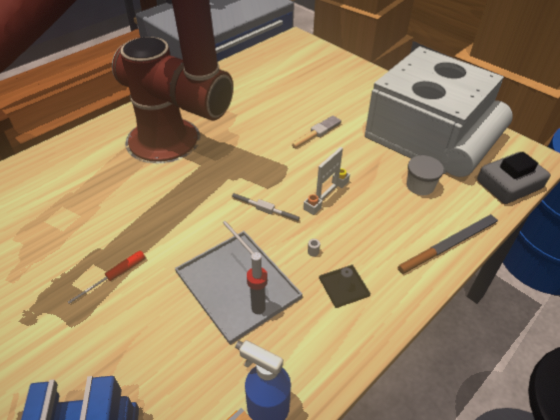

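View pics/top0.png

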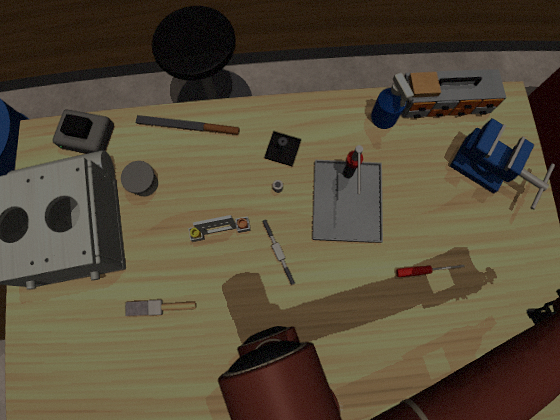

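```bash
python3 - <<'E'
import cv2
a=cv2.imread('pics/scene0.png')[110:340,160:420];cv2.imwrite('pics/sz.png',cv2.resize(a,None,fx=3,fy=2.6,interpolation=2)[:600,:800])
a=cv2.imread('pics/top0.png')[110:290,170:410];cv2.imwrite('pics/tz.png',cv2.resize(a,None,fx=3.3,fy=3.3,interpolation=2)[:600,:800])
E
```

```text
(no output)
```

View pics/sz.png

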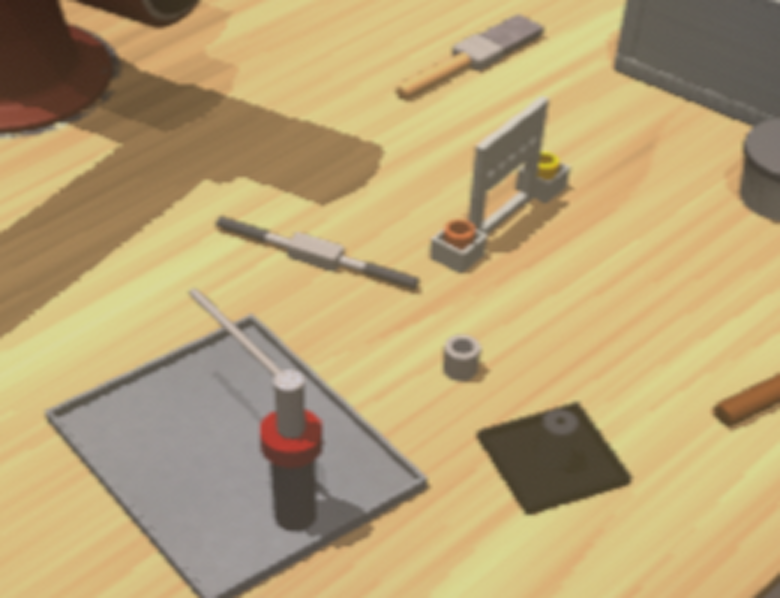

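View pics/tz.png

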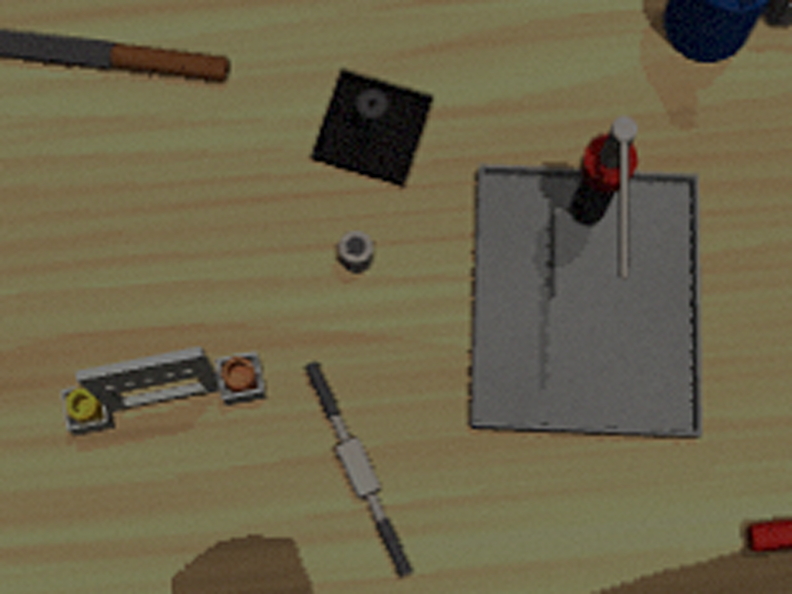

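```bash
python3 - <<'E'
from h import *
s,t=load('scene0'),load('top0')
T=lambda x,y:(110+y/3.3-.35,170+x/3.3-.35)
S=lambda x,y:(110+y/2.6-.3,160+x/3-.33)
for n,a,b in [('pegtip',T(624,275),S(195,293)),('rodtop',T(624,128),S(288,378)),('edgeL',T(80,374),S(547,102)),('edgeR',T(200,351),S(476,152)),('cop',T(238,371),S(460,228)),('yel',T(83,404),S(547,158))]:
    print(n,*[np.round(v,4) for v in tri(t,a,s,b)])
print('basecorners',[atz(t,T(*c),.017).round(3) for c in [(478,170),(695,178),(698,435),(471,428)]])
for n,p in [('s',s),('t',t),('w',load('wrist0'))]: print(n,p['world_from_camera'].round(3).tolist(),p['camera_matrix'].round(1).tolist())
print(R.from_rotvec(ctrl.get_obs()['tool_rot']).as_matrix().round(3))
E
```

```text
pegtip [ 0.5483 -0.1888  0.1953] 0.0003
rodtop [ 0.6623 -0.2031  0.2015] 0.001
edgeL [0.5196 0.2317 0.1389] 0.0022
edgeR [0.5284 0.1345 0.1374] 0.0045
cop [0.5315 0.1162 0.0463] 0.0001
yel [0.5148 0.2507 0.0473] 0.0038
basecorners [array([ 0.706, -0.108,  0.017]), array([ 0.683, -0.304,  0.017]), array([ 0.449, -0.274,  0.017]), array([ 0.471, -0.078,  0.017])]
s [[0.7, -0.524, 0.485, 1.116], [0.714, 0.501, -0.489, -0.592], [0.013, 0.689, 0.725, 0.963], [0.0, 0.0, 0.0, 1.0]] [[487.3, 0.0, 281.1], [0.0, 487.3, 208.8], [0.0, 0.0, 1.0]]
t [[-0.082, 0.969, -0.232, 0.294], [-0.997, -0.08, 0.016, 0.014], [-0.003, 0.232, 0.973, 1.128], [0.0, 0.0, 0.0, 1.0]] [[395.3, 0.0, 284.0], [0.0, 395.3, 211.5], [0.0, 0.0, 1.0]]
w [[0.381, 0.881, 0.282, 0.31], [-0.925, 0.363, 0.116, -0.549], [-0.0, -0.305, 0.953, 0.374], [0.0, 0.0, 0.0, 1.0]] [[351.6, 0.0, 276.8], [0.0, 351.6, 209.4], [0.0, 0.0, 1.0]]
[[-0.925 -0.     0.38 ]
 [-0.38  -0.    -0.925]
 [ 0.    -1.    -0.   ]]
```

View pics/wrist0.png

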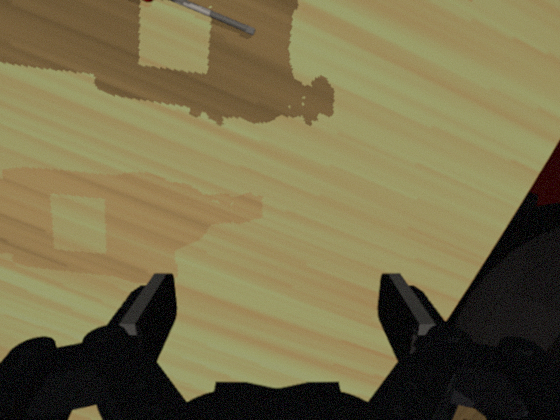

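```bash
cat >> h.py <<'E'
def plan(pos,yaw):
    "yaw deg: direction of tool z in world xy; tool pointing down"
    o=ctrl.get_obs(); R0=R.from_rotvec(o['tool_rot']); c,s=np.cos(np.radians(yaw)),np.sin(np.radians(yaw))
    z=np.array([c,s,0]);y=np.array([0,0,-1]);R1=R.from_matrix(np.stack([np.cross(y,z),y,z],1))
    d=R0.inv().apply(np.array(pos)-o['tool_pos']); w=np.degrees((R0.inv()*R1).as_rotvec())
    print('shift',(d).round(4),'turn',w.round(2),'t',o['t'],'pos',o['tool_pos'].round(4),'F',o['contact_force'].round(2),'open',round(o['opening'],4))
E
python3 -c "
from h import *
plan([.5255,.169,.28],6.5)"
```

```text
shift [-0.5503 -0.0487 -0.5816] turn [  0.   -74.17   0.  ] t 1.65 pos [ 0.2375 -0.5781  0.2313] F [-0.03  0.34  0.54] open 0.0855
```

Request:
arm_command:
  steps:
    - [[-0.03,-0.02,-0.032],[0,-5,0],1]
    - [[-0.062,-0.04,-0.066],[0,-10,0],1]
    - [[-0.095,-0.05,-0.101],[0,-15,0],1]
    - [[-0.129,-0.05,-0.136],[0,-20,0],1]
    - [[-0.163,-0.05,-0.172],[0,-25,0],1]

```text
t: 2.15
tool_pos: [0.3234, -0.3556, 0.2822]
tool_rot: [-0.761, 1.729, -1.733]
contact_force: [0.9, 0.0, -0.2]
opening: 0.0853
```

```bash
python3 -c "
from h import *
plan([.5255,.169,.28],6.5)"
```

```text
shift [-0.5233  0.0017 -0.2054] turn [ -0.09 -49.     0.06] t 2.15 pos [ 0.3234 -0.3556  0.2822] F [ 0.89  0.03 -0.21] open 0.0853
```

Request:
arm_command:
  steps:
    - [[-0.045,0,-0.018],[0,-6,0],1]
    - [[-0.09,0,-0.036],[0,-12,0],1]
    - [[-0.136,0,-0.054],[0,-18,0],1]
    - [[-0.182,0,-0.072],[0,-24,0],1]
    - [[-0.228,0,-0.09],[0,-30,0],1]

```text
t: 2.65
tool_pos: [0.4114, -0.1248, 0.2823]
tool_rot: [-1.099, 1.362, -1.368]
contact_force: [1.0, 0.1, 0.4]
opening: 0.0853
```

```bash
python3 -c "
from h import *
plan([.5255,.169,.28],6.5)"
```

```text
shift [-0.3114  0.002   0.049 ] turn [ -0.16 -18.78   0.11] t 2.65 pos [ 0.4114 -0.1248  0.2823] F [1.01 0.07 0.39] open 0.0853
```

Request:
arm_command:
  steps:
    - [[-0.045,0,0.007],[0,-4,0],1]
    - [[-0.09,0,0.014],[0,-8,0],1]
    - [[-0.136,0,0.021],[0,-12,0],1]
    - [[-0.182,0,0.029],[0,-16,0],1]
    - [[-0.23,0,0.036],[0,-18.8,0],1]

```text
t: 3.15
tool_pos: [0.4959, 0.0942, 0.2824]
tool_rot: [-1.261, 1.119, -1.127]
contact_force: [0.9, -0.4, 0.6]
opening: 0.0855
```

```bash
python3 -c "
from h import *
plan([.5255,.169,.28],6.5)
p=shot('wrist','w1')
print(p['world_from_camera'][:3,3])
"
```

```text
shift [-0.0708  0.0024  0.0381] turn [-0.19  0.16  0.15] t 3.15 pos [0.4959 0.0942 0.2824] F [ 0.94 -0.39  0.61] open 0.0855
[0.4871068  0.17159964 0.42500947]
```

View pics/w1.png

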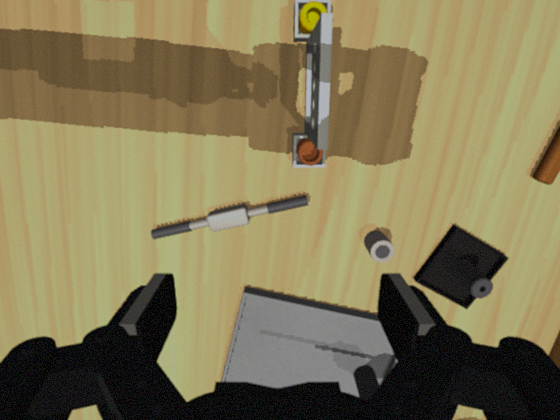

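```bash
python3 - <<'E'
import cv2
a=cv2.imread('pics/w1.png')[0:175,270:370];cv2.imwrite('pics/w1z.png',cv2.resize(a,None,fx=3.4,fy=3.4,interpolation=2)[:600,:800])
E
```

```text
(no output)
```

View pics/w1z.png

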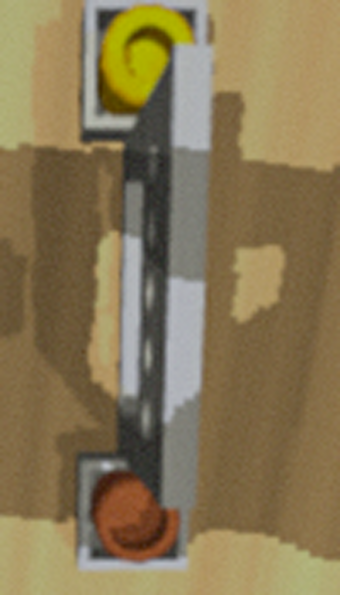

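```bash
python3 - <<'E'
from h import *
p=load('w1'); P=lambda x,y:(y/3.4-.35,270+x/3.4-.35)
a=atz(p,P(193,45),.14);b=atz(p,P(179.5,508),.14);print(a.round(4),b.round(4),(a+b)/2,np.linalg.norm(a-b),np.degrees(np.arctan2((a-b)[0],(a-b)[1])))
u=(b-a)/np.linalg.norm(b-a);m=(a+b)/2;g=m+.015*u;print('grip',g)
plan([g[0],g[1],.2],-np.degrees(np.arctan2((a-b)[0],(a-b)[1])))
E
```

```text
[0.5169 0.2352 0.14  ] [0.5291 0.1359 0.14  ] [0.52299986 0.18551036 0.14      ] 0.10005536897598012 -7.02300786056334
grip [0.52483388 0.1706229  0.14      ]
shift [-0.0663  0.0823  0.036 ] turn [-0.25  0.04 -0.16] t 3.2 pos [0.4969 0.1001 0.282 ] F [-2.7   3.37 -0.93] open 0.0853
```

Request:
arm_command:
  steps:
    - [[-0.03,0.02,0.016],[0,0,0],1]
    - [[-0.066,0.05,0.036],[-0.2,0,-0.2],1]
    - [[-0.066,0.082,0.036],[-0.2,0,-0.2],1]
    - [[-0.066,0.082,0.036],[-0.2,0,-0.2],1]

```text
t: 3.6
tool_pos: [0.5217, 0.1706, 0.1946]
tool_rot: [-1.274, 1.122, -1.113]
contact_force: [-1.2, -0.5, -0.8]
opening: 0.0854
```

```bash
python3 - <<'E'
from h import *
plan([.5248,.1706,.109],7)
E
```

```text
shift [0.0003 0.0855 0.0039] turn [0.56 0.17 0.08] t 3.6 pos [0.5217 0.1706 0.1946] F [-1.2  -0.53 -0.76] open 0.0854
```

Request:
arm_command:
  steps:
    - [[0,0.04,0.004],[0.5,0.2,0],1]
    - [[0,0.07,0.004],[0.5,0.2,0],1]
    - [[0,0.0855,0.004],[0.5,0.2,0],1]
    - [[0,0.0855,0.004],[0.5,0.2,0],1]
    - [[0,0.0855,0.004],[0.5,0.2,0],1]

```text
t: 4.1
tool_pos: [0.5261, 0.1707, 0.1111]
tool_rot: [-1.263, 1.118, -1.121]
contact_force: [-0.4, 0.2, 0.6]
opening: 0.0856
```

```bash
python3 - <<'E'
from h import *
plan([.5248,.1706,.109],7)
shot('wrist','w2')
E
```

```text
shift [-0.      0.0021 -0.0013] turn [-0.1  -0.07  0.07] t 4.1 pos [0.5261 0.1707 0.1111] F [-0.42  0.24  0.6 ] open 0.0856
```

View pics/w2.png

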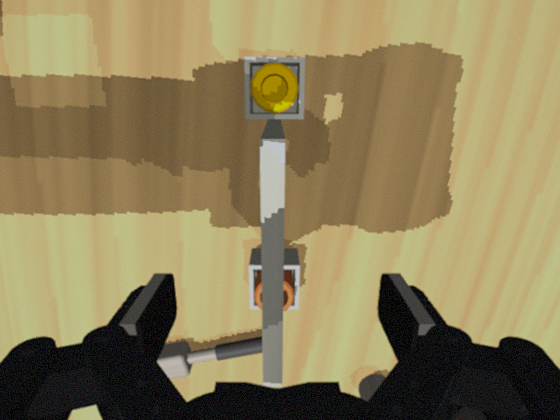

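Request:
arm_command:
  steps:
    - [[0,0.002,-0.001],[0,0,0],0.4]
    - [[0,0.002,-0.001],[0,0,0],0.2]
    - [[0,0.002,-0.001],[0,0,0],0]
    - [[0,0.002,-0.001],[0,0,0],0]
    - [[0,0.002,-0.001],[0,0,0],0]
  force: 70

```text
t: 4.65
tool_pos: [0.5256, 0.1708, 0.1098]
tool_rot: [-1.262, 1.117, -1.122]
contact_force: [0.1, 0.1, -1.4]
opening: 0.0118
```

Request:
arm_command:
  steps:
    - [[0,0,0],[0,0,0],0]
    - [[0,0,0],[0,0,0],0]
    - [[0,0,0],[0,0,0],0]

```text
t: 4.95
tool_pos: [0.5254, 0.1708, 0.1098]
tool_rot: [-1.263, 1.117, -1.121]
contact_force: [-1.0, -0.2, 1.2]
opening: 0.0068
```

Request:
arm_command:
  steps:
    - [[0,-0.005,0],[0,0,0],0]
    - [[0,-0.015,0],[0,0,0],0]
    - [[0,-0.03,0],[0,0,0],0]
    - [[0,-0.05,0],[0,0,0],0]
    - [[0,-0.07,0],[0,0,0],0]

```text
t: 5.45
tool_pos: [0.5253, 0.1709, 0.1814]
tool_rot: [-1.262, 1.116, -1.122]
contact_force: [0.1, -0.1, -3.4]
opening: 0.0071
```

```bash
python3 - <<'E'
from h import *
o=ctrl.get_obs(); print(o['contact_force'],o['wrist_torque'])
shot('wrist','w3')
shot('scene','s3')
pd=-7.15; c=np.array([np.cos(np.radians(pd)),np.sin(np.radians(pd))])
tip=np.array([.5483,-.1888]); 
print('pre-insert', tip-.05*c)
plan([*(tip-.07*c),.209],pd)
E
```

```text
[ 0.08996249 -0.07029303 -3.36037439] [ 0.00966403 -0.04324891 -0.02274937]
pre-insert [ 0.49868882 -0.18257663]
shift [ 0.343  -0.025  -0.0909] turn [-0.65 14.1  -0.04] t 5.55 pos [0.5278 0.1714 0.1848] F [ 0.84  0.82 -3.16] open 0.0068
```

View pics/w3.png

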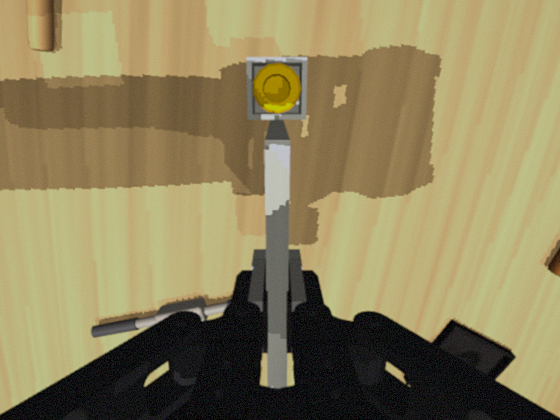

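View pics/s3.png

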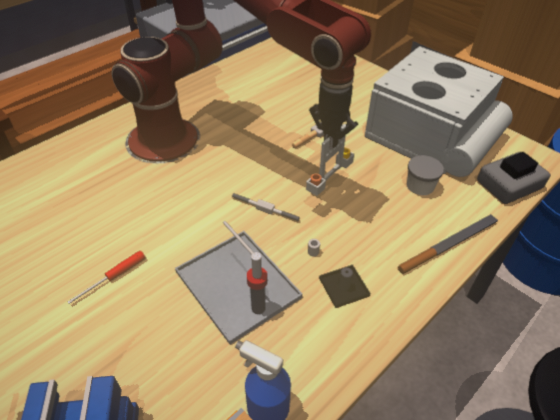

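Request:
arm_command:
  steps:
    - [[0.01,-0.01,-0.005],[0,2,0],0]
    - [[0.03,-0.02,-0.018],[0,5,0],0]
    - [[0.06,-0.025,-0.036],[0,8,0],0]
    - [[0.095,-0.025,-0.05],[0,11,0],0]
    - [[0.13,-0.025,-0.06],[0,14,0],0]

```text
t: 6.05
tool_pos: [0.4823, 0.0336, 0.2091]
tool_rot: [-1.138, 1.293, -1.306]
contact_force: [0.5, -0.5, -4.7]
opening: 0.0071
```

```bash
python3 - <<'E'
from h import *
plan([.479,-.180,.209],-7.15)
E
```

```text
shift [0.2123 0.     0.0234] turn [-0.62 -0.05 -0.09] t 6.05 pos [0.4823 0.0336 0.2091] F [ 0.54 -0.47 -4.67] open 0.0071
```

Request:
arm_command:
  steps:
    - [[0.035,0,0.004],[-0.2,0,0],0]
    - [[0.075,0,0.008],[-0.4,0,0],0]
    - [[0.115,0,0.013],[-0.6,0,0],0]
    - [[0.15,0,0.017],[-0.6,0,0],0]
    - [[0.18,0,0.02],[-0.6,0,0],0]

```text
t: 6.55
tool_pos: [0.4786, -0.1497, 0.2088]
tool_rot: [-1.145, 1.304, -1.302]
contact_force: [0.5, 0.6, -3.3]
opening: 0.0071
```

Request:
arm_command:
  steps:
    - [[0.015,0,0.002],[0,0,0],0]
    - [[0.02,0,0.002],[0,0,0],0]
    - [[0.02,0,0.002],[0,0,0],0]
    - [[0.02,0,0.002],[0,0,0],0]

```text
t: 6.95
tool_pos: [0.4777, -0.169, 0.2085]
tool_rot: [-1.145, 1.305, -1.301]
contact_force: [-1.1, -0.3, -2.9]
opening: 0.0071
```

```bash
python3 - <<'E'
from h import *
plan([.479,-.180,.209],-7.15)
for n in ['scene','top','wrist']: shot(n,n+'4')
a=cv2.imread('pics/scene4.png')[150:320,150:350];cv2.imwrite('pics/s4z.png',cv2.resize(a,None,fx=3.5,fy=3.5,interpolation=2))
a=cv2.imread('pics/top4.png')[130:260,270:430];cv2.imwrite('pics/t4z.png',cv2.resize(a,None,fx=4.5,fy=4.5,interpolation=2))
E
```

```text
shift [ 0.0108 -0.0005  0.0027] turn [ 0.07 -0.19 -0.12] t 6.95 pos [ 0.4777 -0.169   0.2085] F [-1.05 -0.3  -2.94] open 0.0071
```

View pics/s4z.png

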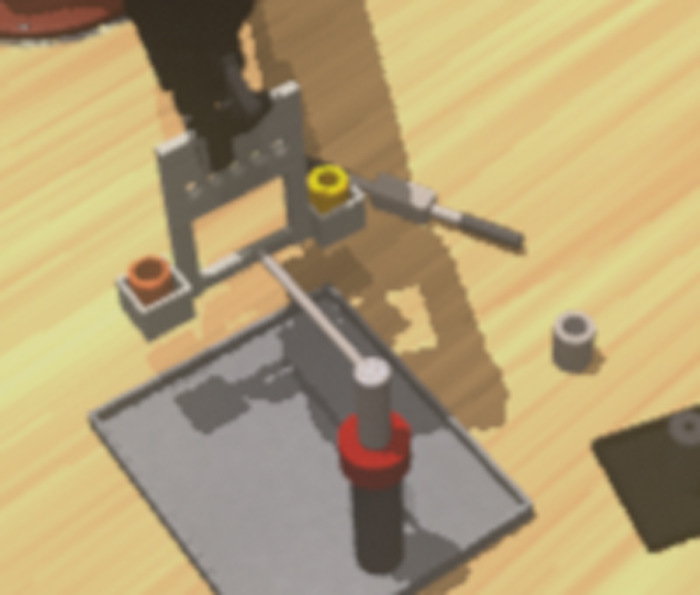

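View pics/t4z.png

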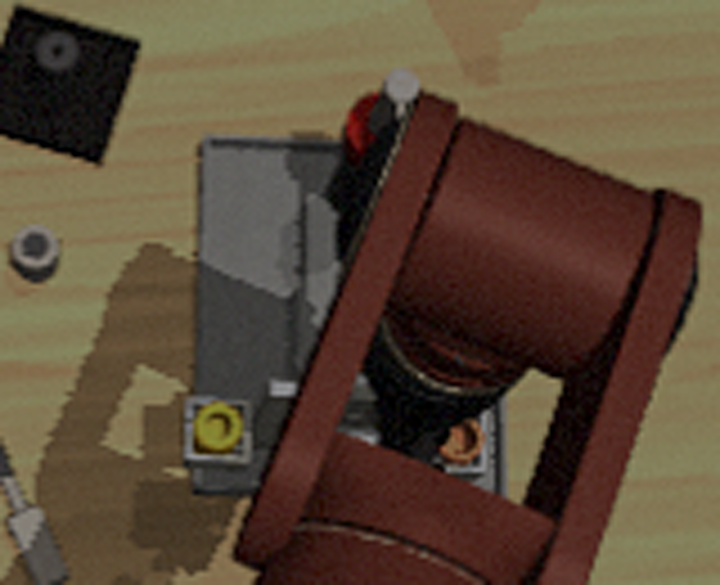

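View pics/wrist4.png

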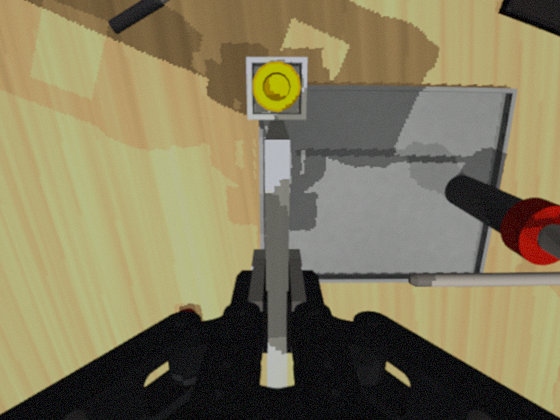

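```bash
cat >> h.py <<'E'
from scipy.optimize import least_squares
def multi(obs,x0):
    f=lambda X:np.concatenate([proj(p,X)-np.array(rc) for p,rc in obs])
    r=least_squares(f,x0); return r.x,f(r.x)
def hole(k,o=None):
    "world pos of hole at k mm toward copper"
    o=o or ctrl.get_obs(); return o['tool_pos']+R.from_rotvec(o['tool_rot']).apply([k/1000-.0149,.0118,0])
E
python3 - <<'E'
from h import *
s0,t0,s4,w4=load('scene0'),load('top0'),load('scene4'),load('wrist4')
S=lambda x,y:(150+y/3.5-.36,150+x/3.5-.36)
for k in (-32,-16,0,16,32):
    h=hole(k); q=proj(s4,h); print(k,h.round(4),'pred zoom xy',((q[::-1]-150+.36)*3.5).round(1))
a=cv2.imread('pics/scene4.png')[170:240,185:265];cv2.imwrite('pics/s4y.png',cv2.resize(a,None,fx=8,fy=8,interpolation=2))
a=cv2.imread('pics/wrist4.png')[240:310,390:560];cv2.imwrite('pics/w4z.png',cv2.resize(a,None,fx=4.5,fy=4.5,interpolation=2))
a=cv2.imread('pics/top0.png')[135:205,320:390];cv2.imwrite('pics/t0y.png',cv2.resize(a,None,fx=8,fy=8,interpolation=2))
E
```

```text
-32 [ 0.4839 -0.1223  0.197 ] pred zoom xy [277.6 145.3]
-16 [ 0.4819 -0.1381  0.197 ] pred zoom xy [256.4 155.8]
0 [ 0.4799 -0.154   0.1969] pred zoom xy [235.  166.4]
16 [ 0.4778 -0.1699  0.1969] pred zoom xy [213.3 177.1]
32 [ 0.4758 -0.1857  0.1969] pred zoom xy [191.3 188. ]
```

View pics/s4y.png

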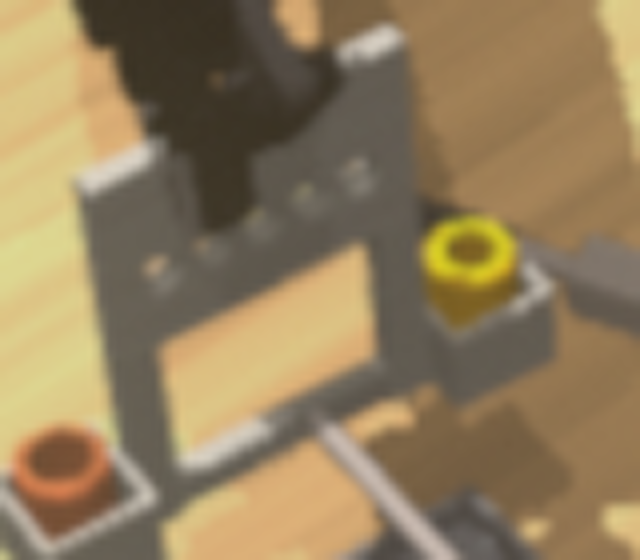

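View pics/w4z.png

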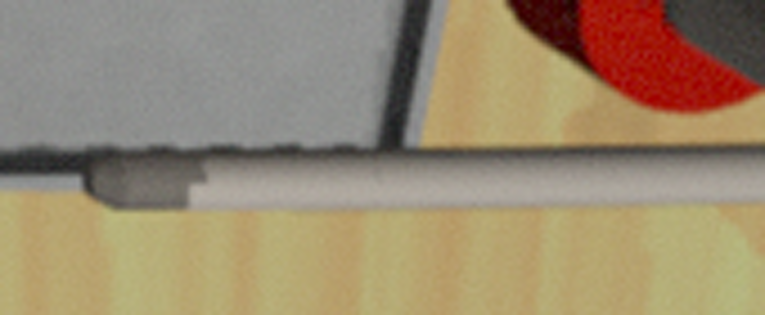

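View pics/t0y.png

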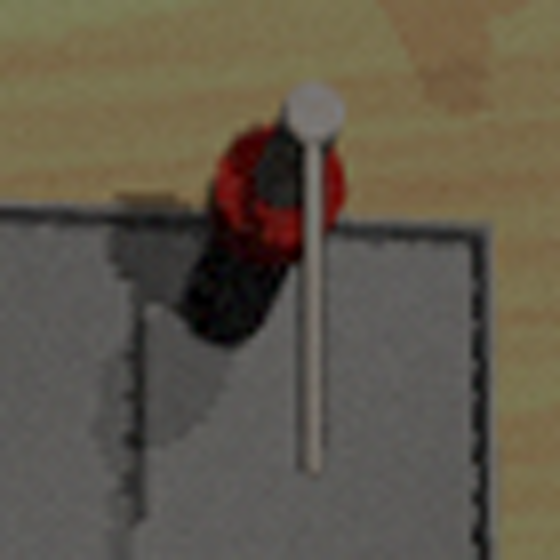

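```bash
python3 - <<'E'
from h import *
s0,t0,s4,w4=load('scene0'),load('top0'),load('scene4'),load('wrist4')
tipobs=dict(s4=(170+416/8-.44,185+318/8-.44),w4=(279.6,409.0),t0=(135+470/8-.44,320+311/8-.44))
P=dict(s4=s4,w4=w4,t0=t0)
for ks in (['s4','w4','t0'],['s4','w4'],['w4','t0'],['s4','t0']):
    X,r=multi([(P[k],tipobs[k]) for k in ks],[.55,-.19,.2]);print(ks,X.round(4),r.round(2))
# carrier visible points check with w4 camera: yellow-side top edge end at (277,140): 
print(hole(16).round(4))
o=ctrl.get_obs();Rt=R.from_rotvec(o['tool_rot'])
e=o['tool_pos']+Rt.apply([-.0149-.05,-.0302,0]); print('edge end pred', proj(w4,e), proj(s4,e))
e2=o['tool_pos']+Rt.apply([-.0149+.05,-.0302,0]); print('edge cu end',proj(w4,e2),proj(s4,e2))
E
```

```text
['s4', 'w4', 't0'] [ 0.5442 -0.1875  0.1932] [ 0.12 -0.4  -0.03  0.34  1.51 -0.21]
['s4', 'w4'] [ 0.544  -0.1873  0.1935] [-0.06 -0.4  -0.08  0.06]
['w4', 't0'] [ 0.5456 -0.1899  0.1891] [-0.07  0.28  1.34  0.4 ]
['s4', 't0'] [ 0.547  -0.1881  0.1963] [-0.01  0.12  0.07  0.12]
[ 0.4778 -0.1699  0.1969]
edge end pred [139.88719074 274.98498385] [174.07184776 234.61679815]
edge cu end [388.98287258 275.23782053] [193.1335971  194.89192401]
```

Request:
arm_command:
  steps:
    - [[0.003,0.001,0.01],[0,0,0],0]
    - [[0.006,0.002,0.025],[0,0,0],0]
    - [[0.009,0.002,0.04],[0,-0.2,0],0]
    - [[0.0093,0.002,0.048],[0,-0.2,0],0]
    - [[0.0093,0.002,0.052],[0,-0.2,0],0]

```text
t: 7.6
tool_pos: [0.5293, -0.1845, 0.2065]
tool_rot: [-1.148, 1.301, -1.297]
contact_force: [0.8, 0.4, -4.6]
opening: 0.0071
```

Request:
arm_command:
  steps:
    - [[0,0,0.004],[0,0,0],0]
    - [[0,0,0.004],[0,0,0],0]
    - [[0,0,0.004],[0,0,0],0]

```text
t: 7.9
tool_pos: [0.533, -0.1848, 0.2064]
tool_rot: [-1.148, 1.301, -1.297]
contact_force: [0.2, -0.0, -3.9]
opening: 0.0072
```

```bash
python3 - <<'E'
from h import *
o=ctrl.get_obs()
print(o['t'],o['tool_pos'],hole(16).round(4),o['contact_force'])
for n in ['scene','wrist']: shot(n,n+'5')
s=load('scene5')
for k in (-32,-16,0,16,32):
    q=proj(s,hole(k,o)+np.array([.004,-.0005,0])); print(k,((q[::-1]-[185,180]+.44)*8).round(0))
a=cv2.imread('pics/scene5.png')[180:250,185:265];cv2.imwrite('pics/s5y.png',cv2.resize(a,None,fx=8,fy=8,interpolation=2))
a=cv2.imread('pics/wrist5.png')[240:340,230:400];cv2.imwrite('pics/w5z.png',cv2.resize(a,None,fx=4.5,fy=4.5,interpolation=2))
E
```

```text
7.9 [ 0.53300966 -0.18478616  0.20637957] [ 0.5329 -0.1859  0.1946] [ 0.20733318 -0.02977405 -3.90678552]
-32 [450. 238.]
-16 [400. 264.]
0 [351. 290.]
16 [300. 317.]
32 [249. 343.]
```

View pics/s5y.png

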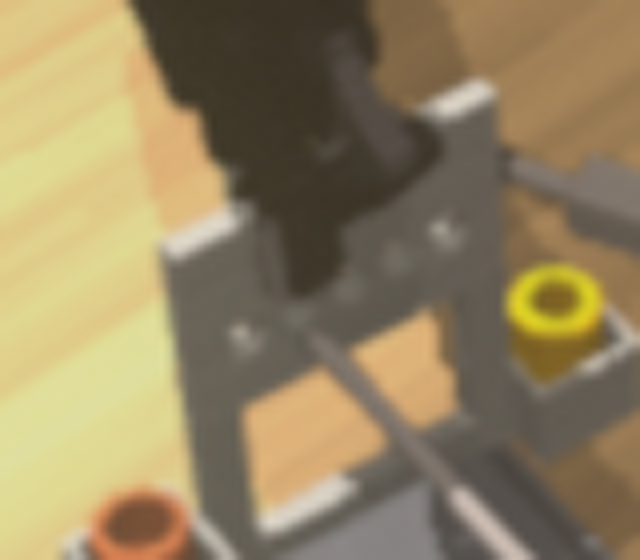

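View pics/w5z.png

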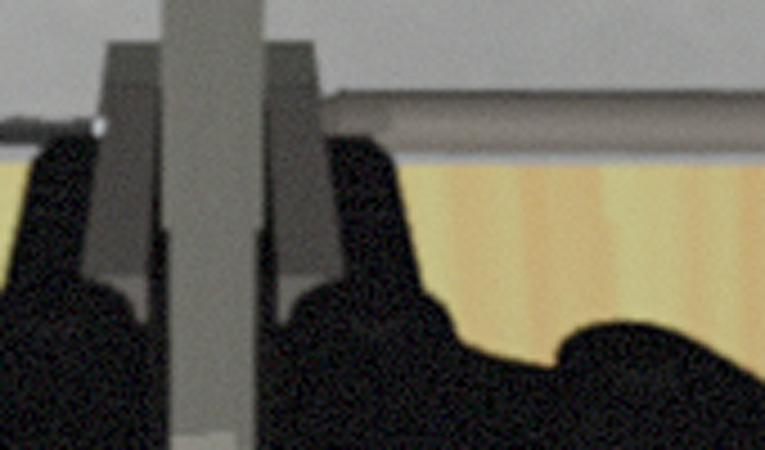

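```bash
python3 - <<'E'
from h import *
a=cv2.imread('pics/scene0.png')[215:265,215:265];cv2.imwrite('pics/s0p.png',cv2.resize(a,None,fx=12,fy=12,interpolation=2))
a=cv2.imread('pics/wrist5.png')[250:300,300:460];cv2.imwrite('pics/w5p.png',cv2.resize(a,None,fx=5,fy=8,interpolation=2))
E
```

```text
(no output)
```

View pics/s0p.png

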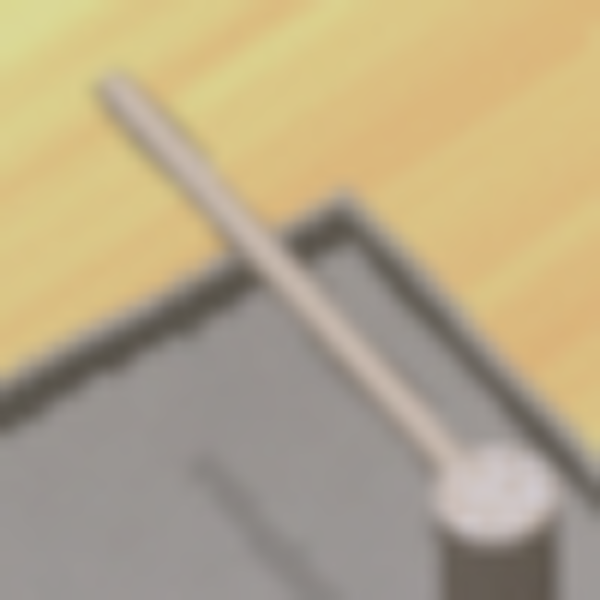

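View pics/w5p.png

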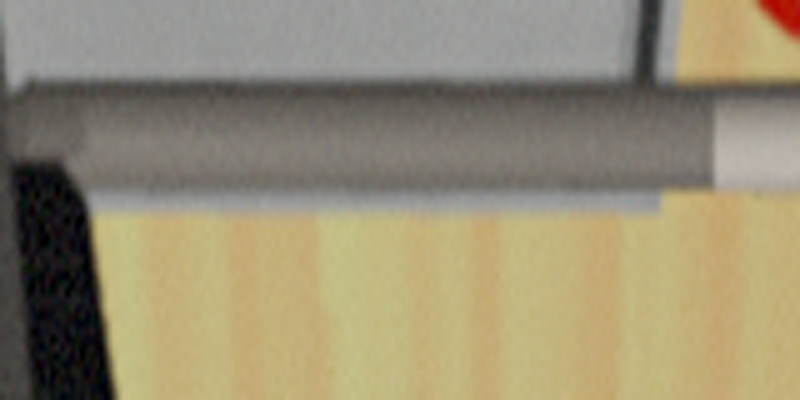

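```bash
python3 - <<'E'
from h import *
s0,w5,w4,t0=load('scene0'),load('wrist5'),load('wrist4'),load('top0')
S=lambda x,y:(215+y/12-.46,215+x/12-.46)
base=[(s0,S(113,90)),(s0,S(250,240)),(s0,S(430,448))]
w=[(w5,(266.4,329.6)),(w5,(266.5,419.6))]
wb=[(w4,(240+182/4.5-.39,390+300/4.5)),(w4,(240+176/4.5-.39,390+700/4.5))]
T=lambda x,y:(135+y/8-.44,320+x/8-.44)
t=[(t0,T(311,460)),(t0,T(312,300)),(t0,T(313,150))]
def fit(obs,n):
    def f(p):
        y,z,a=p[:3];c=np.array([np.cos(a),np.sin(a),0])
        r=[proj(pp,np.array([.545,y,z])+s*c)-np.array(rc) for (pp,rc),s in zip(obs,p[3:])]
        return np.concatenate([np.ravel(r),[(a+np.radians(7.1))*100]])
    q=least_squares(f,[-.188,.195,-.125]+[.05]*len(obs)); print(n,q.x[:2].round(4),np.degrees(q.x[2]).round(2),'rms',np.sqrt(np.mean(q.fun**2)).round(2),q.fun.round(1)); return q
fit(base+w,'s w5');fit(base+wb,'s w4');fit(base+w+wb,'s w');fit(base+t,'s t');fit(base+w+wb+t,'all')
print('tip+axis y at hole'); h=hole(16);print(h, 'hole y carried to x=.545:', h[1]-(.545-h[0])*.1246,h[2])
plan([.5,-.18,.2],-7.1)
E
```

```text
s w5 [-0.1881  0.1926] -7.2 rms 0.13 [ 0.1 -0.1  0.1 -0.1 -0.2  0.2  0.1 -0.  -0.1 -0.  -0.2]
s w4 [-0.1883  0.193 ] -7.17 rms 0.13 [ 0.1 -0.1  0.1 -0.1 -0.2  0.2  0.   0.  -0.  -0.  -0.1]
s w [-0.1881  0.1929] -7.23 rms 0.19 [ 0.  -0.1  0.1 -0.1 -0.2  0.3  0.4 -0.   0.2  0.  -0.3 -0.  -0.3 -0.
 -0.2]
s t [-0.1885  0.1937] -7.21 rms 0.14 [ 0.1 -0.1  0.1 -0.1 -0.2  0.2 -0.   0.2 -0.   0.   0.  -0.2 -0.2]
all [-0.1881  0.1928] -7.26 rms 0.19 [ 0.1 -0.1  0.1 -0.2 -0.2  0.2  0.3 -0.   0.3  0.  -0.3 -0.  -0.2 -0.
  0.  -0.   0.  -0.2  0.  -0.4 -0.3]
tip+axis y at hole
[ 0.53279158 -0.18590299  0.19466303] hole y carried to x=.545: -0.18742416099106982 0.19466303347991998
shift [-0.0007  0.0065 -0.0333] turn [ 0.06  0.05 -0.1 ] t 8.0 pos [ 0.5329 -0.1848  0.2065] F [ 1.05  0.63 -4.06] open 0.007
```

Request:
arm_command:
  steps:
    - [[0.0008,0.0013,0],[0,0,0],0]
    - [[0.0008,0.0013,0.003],[0,0,0],0]
    - [[0.0008,0.0013,0.007],[0,0,0],0]
    - [[0.0008,0.0013,0.01],[0,0,0],0]
    - [[0.0008,0.0013,0.012],[0,0,0],0]

```text
t: 8.5
tool_pos: [0.5452, -0.1872, 0.2052]
tool_rot: [-1.148, 1.301, -1.297]
contact_force: [0.1, -0.3, -3.9]
opening: 0.0068
```

```bash
python3 - <<'E'
from h import *
o=ctrl.get_obs();print(o['contact_force'],o['wrist_torque'],hole(16))
E
```

```text
[ 0.09901632 -0.31914187 -3.9205893 ] [0.03877281 0.02564756 0.05158718] [ 0.54503206 -0.18826416  0.1934291 ]
```

Request:
arm_command:
  steps:
    - [[0,0,0.003],[0,0,0],0]
    - [[0,0,0.006],[0,0,0],0]
    - [[0,0,0.009],[0,0,0],0]
    - [[0,0,0.012],[0,0,0],0]

```text
t: 8.9
tool_pos: [0.5573, -0.1887, 0.2052]
tool_rot: [-1.148, 1.301, -1.297]
contact_force: [-0.2, 1.0, -3.1]
opening: 0.0069
```

```bash
python3 - <<'E'
from h import *
o=ctrl.get_obs();print(o['contact_force'],o['wrist_torque'],hole(16))
for n in ['scene','wrist']: shot(n,n+'6')
a=cv2.imread('pics/scene6.png')[180:250,185:265];cv2.imwrite('pics/s6y.png',cv2.resize(a,None,fx=8,fy=8,interpolation=2))
E
```

```text
[-0.17040554  0.97754645 -3.06964788] [-0.02221651  0.0278208  -0.02751803] [ 0.55720074 -0.18973413  0.19335911]
```

View pics/s6y.png

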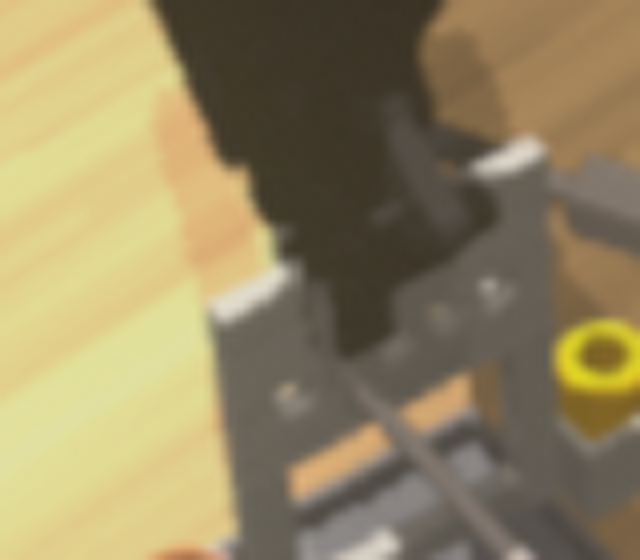

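View pics/wrist6.png

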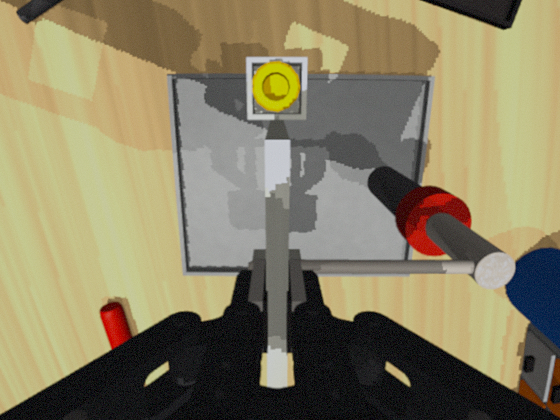

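Request:
arm_command:
  steps:
    - [[0,0,0.006],[0,0,0],0]
    - [[0,0,0.014],[0,0,0],0]
    - [[0,0,0.022],[0,0,0],0]
    - [[0,0,0.028],[0,0,0],0]
    - [[0,0,0.032],[0,0,0],0]

```text
t: 9.5
tool_pos: [0.5899, -0.1927, 0.2051]
tool_rot: [-1.148, 1.3, -1.297]
contact_force: [0.4, 0.2, -3.7]
opening: 0.0073
```

Request:
arm_command:
  steps:
    - [[0,0,0.001],[0,0,0],0]
    - [[0,0.0005,0.001],[0,0,0],0]
    - [[0,0.001,0.001],[0,0,0],0]
    - [[0,0.001,0.001],[0,0,0],0]

```text
t: 9.9
tool_pos: [0.5906, -0.1927, 0.2039]
tool_rot: [-1.148, 1.301, -1.297]
contact_force: [0.3, 0.7, -4.3]
opening: 0.007
```

```bash
python3 - <<'E'
from h import *
o=ctrl.get_obs();print(o['contact_force'],o['wrist_torque'],hole(16),-.1882-(hole(16)[0]-.545)*np.tan(np.radians(7.2)))
E
```

```text
[ 0.26168803  0.65252329 -4.28184342] [ 0.0207007   0.01701468 -0.01338557] [ 0.59045651 -0.19381697  0.19207071] -0.1939424931141094
```

Request:
arm_command:
  steps:
    - [[0,0.0004,0],[0,0,0],0]
    - [[0,0.0008,0],[0,0,0],0]
    - [[0,0.0012,0],[0,0,0],0]
    - [[0,0.0012,0],[0,0,0],0]

```text
t: 10.3
tool_pos: [0.5905, -0.1927, 0.2026]
tool_rot: [-1.148, 1.301, -1.297]
contact_force: [0.7, -0.0, -4.0]
opening: 0.0071
```

Request:
arm_command:
  steps:
    - [[0,0.0003,0],[0,0,0],0]
    - [[0,0.0006,0],[0,0,0],0]
    - [[0,0.0008,0],[0,0,0],0]
    - [[0,0.0008,0],[0,0,0],0]

```text
t: 10.7
tool_pos: [0.5906, -0.1928, 0.2024]
tool_rot: [-1.148, 1.301, -1.297]
contact_force: [-0.8, 0.7, -1.2]
opening: 0.0069
```

Request:
arm_command:
  steps:
    - [[0,0.0003,0],[0,0,0],0]
    - [[0,0.0003,0],[0,0,0],0]
    - [[0,0.0003,0],[0,0,0],0]

```text
t: 11.0
tool_pos: [0.5906, -0.1928, 0.2023]
tool_rot: [-1.148, 1.301, -1.297]
contact_force: [-2.1, 1.4, -0.8]
opening: 0.007
```

```bash
python3 - <<'E'
from h import *
o=ctrl.get_obs();print(o['contact_force'],o['wrist_torque'],hole(16))
for n in ['scene','wrist']: shot(n,n+'7')
o=ctrl.get_obs();print(o['contact_force'])
a=cv2.imread('pics/scene7.png')[180:260,185:285];cv2.imwrite('pics/s7y.png',cv2.resize(a,None,fx=7,fy=7,interpolation=2))
E
```

```text
[-2.09184263  1.37930826 -0.79878167] [0.10294145 0.27297233 0.00428792] [ 0.59049001 -0.19387241  0.19046692]
[-1.45605315  0.50345335  0.81269442]
```

View pics/s7y.png

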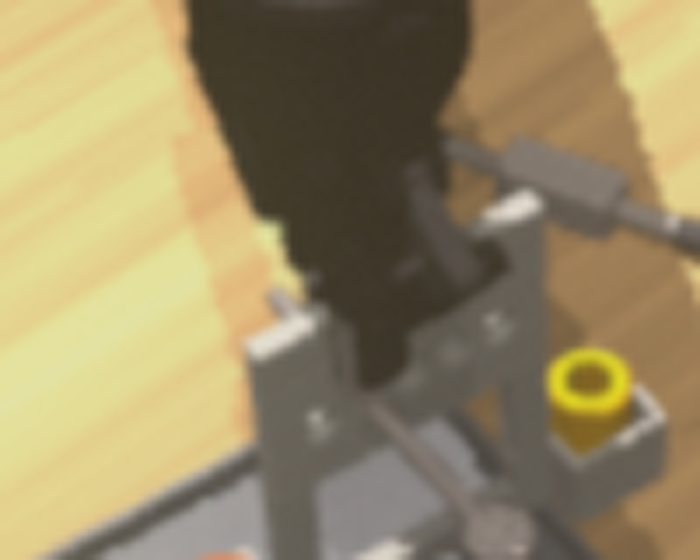

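View pics/wrist7.png

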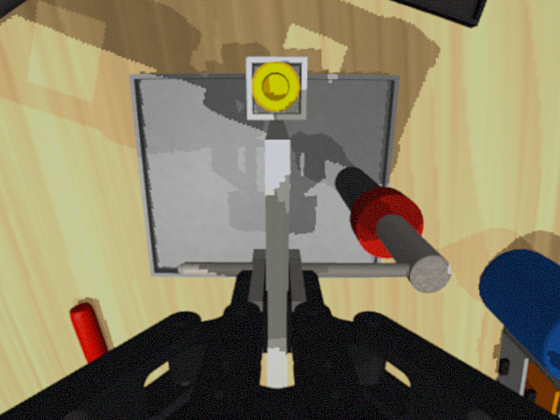

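Request:
arm_command:
  steps:
    - [[0,0,0],[0,0,0],0]
    - [[0,0,0],[0,0,0],0]
    - [[0,0,0],[0,0,0],0.11]
    - [[0,0,0],[0,0,0],0.12]
    - [[0,0,0],[0,0,0],0.14]
  force: 20

```text
t: 11.6
tool_pos: [0.591, -0.193, 0.2028]
tool_rot: [-1.147, 1.299, -1.298]
contact_force: [-0.0, -0.3, -0.4]
opening: 0.0118
```

```bash
python3 - <<'E'
from h import *
o=ctrl.get_obs();print(o['t'],o['contact_force'],o['opening'])
shot('wrist','wrist8')
E
```

```text
11.6 [-0.04234575 -0.32466805 -0.39170633] 0.01178868312553001
```

View pics/wrist8.png

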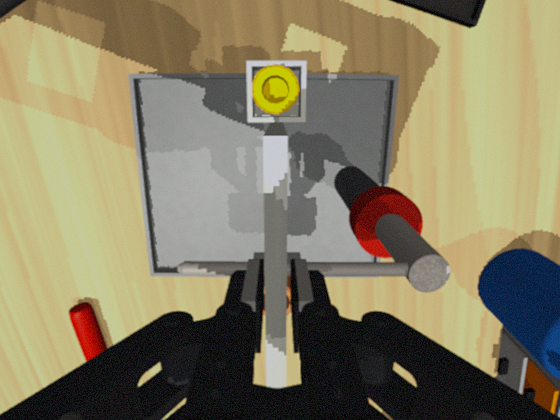

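Request:
arm_command:
  steps:
    - [[0,0,0],[0,0,0],0.25]
    - [[0,0,0],[0,0,0],0.4]
    - [[0,0,0],[0,0,0],0.4]
    - [[0,0,0],[0,0,0],0.4]

```text
t: 12.05
tool_pos: [0.591, -0.193, 0.2027]
tool_rot: [-1.148, 1.299, -1.298]
contact_force: [0.7, -0.9, -0.9]
opening: 0.0339
```

```bash
python3 - <<'E'
from h import *
o=ctrl.get_obs();print(o['t'],o['contact_force'],o['opening'],o['tool_pos'])
shot('wrist','wrist9')
E
```

```text
12.05 [ 0.7180128  -0.89703808 -0.88082113] 0.03394686627875091 [ 0.59098905 -0.19296021  0.2027283 ]
```

View pics/wrist9.png

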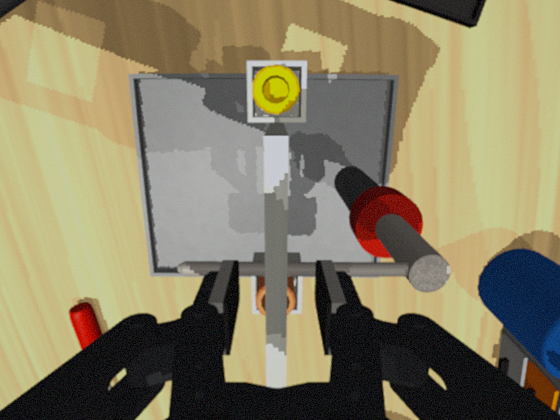

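Clear on both sides; retreat straight up.

Request:
arm_command:
  steps:
    - [[0,-0.015,0],[0,0,0],0.4]
    - [[0,-0.04,0],[0,0,0],0.4]
    - [[0,-0.075,0],[0,0,0],0.4]
    - [[0,-0.11,0],[0,0,0],0.4]
    - [[0,-0.12,0],[0,0,0],0.4]

```text
t: 12.6
tool_pos: [0.5925, -0.1938, 0.3297]
tool_rot: [-1.144, 1.291, -1.305]
contact_force: [0.1, -0.7, 0.6]
opening: 0.0343
```

Request:
arm_command:
  steps:
    - [[-0.02,0,-0.02],[0,0,0],0.4]
    - [[-0.05,0,-0.05],[0,0,0],0.4]
    - [[-0.08,0,-0.08],[0,0,0],0.4]
    - [[-0.11,0,-0.11],[0,0,0],0.4]
    - [[-0.13,0,-0.13],[0,0,0],0.4]

```text
t: 13.1
tool_pos: [0.4778, -0.0472, 0.3283]
tool_rot: [-1.144, 1.291, -1.304]
contact_force: [0.2, -0.0, 0.1]
opening: 0.0341
```

```bash
python3 - <<'E'
from h import *
for i in 'ab':
  for n in ['scene','top','wrist']: shot(n,n+'10'+i)
  if i=='a':
    for _ in range(6): ctrl.get_image('top')
a=cv2.imread('pics/scene10a.png')[160:320,150:350];b=cv2.imread('pics/scene10b.png')[160:320,150:350]
cv2.imwrite('pics/s10.png',cv2.resize(b,None,fx=3.7,fy=3.7,interpolation=2))
print(cv2.absdiff(a,b).max(),cv2.absdiff(a,b).mean())
a=cv2.imread('pics/top10b.png')[130:260,270:430];cv2.imwrite('pics/t10.png',cv2.resize(a,None,fx=4.5,fy=4.5,interpolation=2))
print(ctrl.get_obs()['t'])
E
```

```text
69 0.7749479166666666
13.7
```

View pics/s10.png

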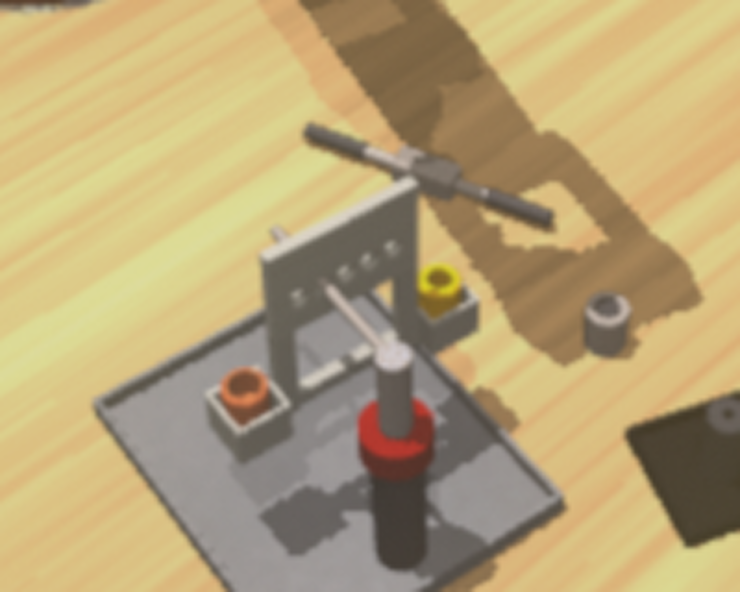

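View pics/t10.png

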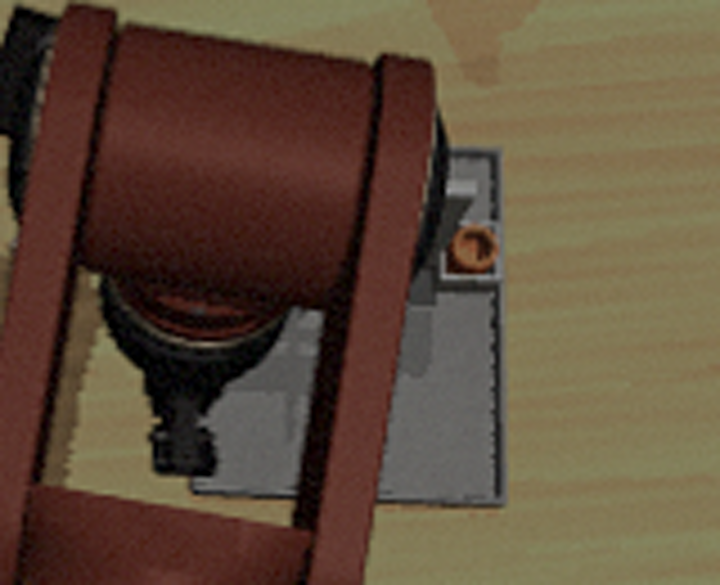

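Request:
arm_command:
  steps:
    - [[0,0,0],[0,0,0],0.4]
    - [[0,0,0],[0,0,0],0.4]
    - [[0,0,0],[0,0,0],0.4]
    - [[0,0,0],[0,0,0],0.4]
    - [[0,0,0],[0,0,0],0.4]

```text
t: 14.2
tool_pos: [0.4797, -0.0493, 0.3281]
tool_rot: [-1.144, 1.292, -1.305]
contact_force: [0.5, 0.3, 0.6]
opening: 0.0344
```

Request:
arm_command:
  steps:
    - [[0,0,0],[0,0,0],0.4]
    - [[0,0,0],[0,0,0],0.4]
    - [[0,0,0],[0,0,0],0.4]
    - [[0,0,0],[0,0,0],0.4]
    - [[0,0,0],[0,0,0],0.4]

```text
t: 14.7
tool_pos: [0.4797, -0.0493, 0.3281]
tool_rot: [-1.144, 1.292, -1.305]
contact_force: [0.4, 1.2, -0.3]
opening: 0.0346
```

```bash
python3 - <<'E'
from h import *
f=[]
for i in range(10):
    f.append(shot('scene','sc11_%d'%i)['img'][205:300,205:285].astype(int))
print([round(np.abs(x-f[0]).mean(),2) for x in f],[np.abs(x-f[0]).max() for x in f])
b=cv2.imread('pics/scene10b.png')[205:300,205:285,::-1].astype(int);print(np.abs(b-f[0]).mean(),np.abs(b-f[0]).max())
a=cv2.imread('pics/sc11_9.png')[200:290,205:285];cv2.imwrite('pics/s11.png',cv2.resize(a,None,fx=6.6,fy=6.6,interpolation=2))
print(ctrl.get_obs()['t'])
E
```

```text
[np.float64(0.0), np.float64(0.41), np.float64(0.42), np.float64(0.41), np.float64(0.42), np.float64(0.42), np.float64(0.43), np.float64(0.42), np.float64(0.43), np.float64(0.42)] [np.int64(0), np.int64(4), np.int64(3), np.int64(3), np.int64(6), np.int64(17), np.int64(17), np.int64(18), np.int64(17), np.int64(17)]
0.45837719298245616 25
15.2
```

View pics/s11.png

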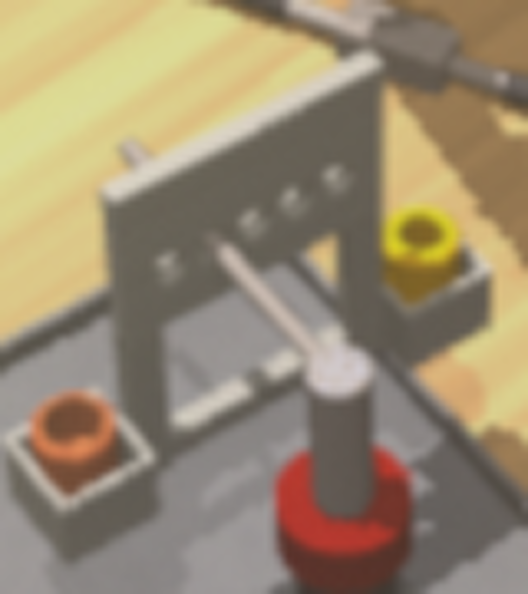

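```bash
python3 - <<'E'
from h import *
s=load('sc11_9'); a=np.radians(-7.2); c=np.array([np.cos(a),np.sin(a),0]);u=np.array([c[1],-c[0],0])
# u toward copper (-y)
h=np.array([.5905,-.1939,.1905]); zz=np.array([0,0,1])
for t in (-6,-4,-2,0,2,4):   # + = copper down
    th=np.radians(t);U=u*np.cos(th)-zz*np.sin(th);Z=zz*np.cos(th)+u*np.sin(th)
    def px(du,dz): 
        q=proj(s,h+.004*c+U*(du-.016)+Z*dz); return ((q[::-1]-[205,200]+.42)*6.6).round(0)
    A,B=px(.05,.042),px(-.05,.042); print(t,A,B,'slope',((B-A)[1]/(B-A)[0]).round(3),'holes',px(.032,0),px(-.032,0))
E
```

```text
-6 [124. 196.] [394.  76.] slope -0.444 holes [171. 269.] [339. 191.]
-4 [120. 201.] [391.  73.] slope -0.472 holes [171. 270.] [340. 188.]
-2 [116. 206.] [387.  69.] slope -0.506 holes [171. 272.] [340. 184.]
0 [112. 210.] [383.  66.] slope -0.531 holes [171. 273.] [340. 181.]
2 [108. 215.] [379.  63.] slope -0.561 holes [172. 274.] [339. 177.]
4 [105. 220.] [375.  60.] slope -0.593 holes [172. 275.] [339. 174.]
```

```bash
python3 -c "
from h import *
print(ctrl.finish_job())"
```

```text
the job is handed in; nothing more can be done
None
```

The carrier now hangs on the drip-stand peg by the hole 16 mm from the middle, on the copper-bush side. I let go, backed the arm clear and handed the job in at about 15 s of the 64 s allowed.

- **Choice of hole:** the carrier held the 106 g copper bush and the 20 g plastic plug, which puts its balance point about 14.4 mm from the middle towards the copper. The 16 mm hole is the closest.
- **How it was hung:** I pinched the top plate above that hole and slid it onto the peg. The camera pictures put the peg's axis at about 193 mm. I felt no sideways force while sliding it on, and lowered it until the peg took the weight.
- **Last checks:**
  - **Fit:** the peg runs through the right hole, with the carrier about 45 mm in from the tip.
  - **Tilt:** about 1–2° with the plug side low, measured from one camera. The balance sum predicts about 1.8°.
  - **Stillness:** ten pictures over half a second showed only image noise and one small jump in pixel brightness that I took to be a shadow.
  - **Parts and bench:** both parts are still in their pockets. The pin tray, socket and tap wrench look undisturbed. I did not recheck the tub, screwdriver and brush, but the arm stayed well clear of them.
- **Disagreement:** the first estimates of the peg's height differed by up to 7 mm (189–196 mm) depending on the camera pair. Fitting the whole peg settled it at 193–194 mm, and touching it on the way down agreed.

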